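# Scan the delivered tea tins and put them away in the crock

### The job

Book in the delivered tea tins (two or three of them): first lift the lid off the stoneware crock by its knob and lay it knob up on the middle of the round wooden board. Then stand every tin upright on the scanner's mat, wholly on it, with its code label squarely facing the scanner block, and let go, so that they all stand there together for a second. Finally stand all the tins upright inside the crock and put the lid back on so that it sits fully home; leave the other things on the counter where they are.

Things in the scene. Friction and masses are not known exactly. Their poses are not given: they have to be found in the camera images.
- crock: fixed round white stoneware crock, open at the top under its lid: 210 mm outside, 198 mm inside diameter, 85 mm high, inner floor 6 mm above its underside. Origin: centre of its underside, z up.
- board: fixed round wooden serving board, 240 mm across, 15 mm thick. Origin: centre of its underside, z up.
- lid_knob (a point): loose round wooden lid, 0.3 kg, lying on the crock at the start. Point: on its axis, where to grip its dark round knob; z up when knob up. Knob 32 mm across here (18 to 38 mm above the disc; 26 mm across lower down), 42 mm high. Disc 220 mm across, 8 mm thick, its top 26 mm below this point. Seated, the point is 119 mm above the crock's underside; laid on the board, 57 mm above the board's.
- lid: the same lid; origin: centre of its lowest face, 42 mm below lid_knob: that of a locating plug, 182 mm across, that reaches 8 mm below the disc and goes into the crock's mouth.
- scan_mat (a point): fixed stock scanner: flat black mat level with the counter (100 mm along x, 340 along y) and along its far side a grey scanner block (50 x 360, 60 mm high) with amber windows, its face 90 mm from this point. Origin: centre of the mat's top; x level, towards the block and square to its face; y along the block; z up. A tin is scanned anywhere along the mat.
- tin1_mid (a point): loose cylindrical cardboard tea tin with dark steel cap, 64 mm diameter, 64 high, 0.13 to 0.25 kg, bottom-heavy; one of two or three alike, upright on the counter at the start. Origin: on its axis, half-way up; z up along it; x out through the middle of its white code label. A white paper seal runs from the label up over the rim to the centre of the cap, seen from above. None if absent.
- tin1_code (a point): the middle of the code label on tin1's side, 32 mm from its axis, half-way up. None if absent.
- tin1: the same tin; origin: centre of its underside, axes as in tin1_mid. None if absent.
- tin2_mid (a point): loose cylindrical cardboard tea tin with dark steel cap, 64 mm diameter, 64 high, 0.13 to 0.25 kg, bottom-heavy; one of two or three alike, upright on the counter at the start. Origin: on its axis, half-way up; z up along it; x out through the middle of its white code label. A white paper seal runs from the label up over the rim to the centre of the cap, seen from above. None if absent.
- tin2_code (a point): the middle of the code label on tin2's side, 32 mm from its axis, half-way up. None if absent.
- tin2: the same tin; origin: centre of its underside, axes as in tin2_mid. None if absent.
- tin3_mid (a point): loose cylindrical cardboard tea tin with dark steel cap, 64 mm diameter, 64 high, 0.13 to 0.25 kg, bottom-heavy; one of two or three alike, upright on the counter at the start. Origin: on its axis, half-way up; z up along it; x out through the middle of its white code label. A white paper seal runs from the label up over the rim to the centre of the cap, seen from above. None if absent.
- tin3_code (a point): the middle of the code label on tin3's side, 32 mm from its axis, half-way up. None if absent.
- tin3: the same tin; origin: centre of its underside, axes as in tin3_mid. None if absent.
- glasses: bystander, loose, not to be disturbed: two stacked amber glass tumblers, 80 mm across, 113 mm high. Origin: centre of its underside.
- papercups: bystander, loose, not to be disturbed: stack of paper cups, 84 mm across, 148 mm high. Origin: centre of its underside.
- syrup: bystander, loose, not to be disturbed: white syrup bottle, 60 mm across, 170 mm high. Origin: centre of its underside.
- sugar: bystander, loose, not to be disturbed: glass sugar jar, 76 mm across, 110 mm high. Origin: centre of its underside.
- pitcher: bystander, loose, not to be disturbed: dark steel milk pitcher, 76 mm across, 90 mm high. Origin: centre of its underside.
- tamper: bystander, loose, not to be disturbed: coffee tamper, 58 mm across, 84 mm high. Origin: centre of its underside.
- demitasse1: bystander, loose, not to be disturbed: small brown cup, 56 mm across, 50 mm high. Origin: centre of its underside.
- demitasse2: bystander, loose, not to be disturbed: small brown cup, 56 mm across, 50 mm high. Origin: centre of its underside.
Not all that is in view belongs to the job. What is shaped like the tin1 but yellow is not meant.

How it is judged:
On the way, in this order (a step that is already met when the one before it is completed fails the run):
1. the lid lies knob up on the wooden board, released (horizontal distance between lid_knob and board below 0.06 m and z of lid_knob in the frame of board below 0.062 m and angle between lid_knob's own z axis and vertical below 0.1 rad and contact force between the fingers and lid below 0.1 N), for 0.3 s.
2. all tins present stand upright on the mat with their code labels facing the scanner block, released, all at once (x of tin1_mid in the frame of scan_mat between -0.022 and 0.022 m and y of tin1_mid in the frame of scan_mat between -0.144 and 0.144 m and z of each of tin1_mid, tin2_mid, tin3_mid in the frame of scan_mat below 0.037 m and angle between each of tin1_mid, tin2_mid, tin3_mid's own z axis and vertical below 0.12 rad and angle between the x axis of each of tin1_mid, tin2_mid, tin3_mid and the x axis of scan_mat, either way round below 0.35 rad and x of each of tin1_code, tin2_code, tin3_code in the frame of scan_mat above 0 m and contact force between the fingers and tin1 below 0.1 N and x of tin2_mid in the frame of scan_mat between -0.022 and 0.022 m and y of tin2_mid in the frame of scan_mat between -0.144 and 0.144 m and contact force between the fingers and tin2 below 0.1 N and x of tin3_mid in the frame of scan_mat between -0.022 and 0.022 m and y of tin3_mid in the frame of scan_mat between -0.144 and 0.144 m and contact force between the fingers and tin3 below 0.1 N), for 0.4 s.
3. all tins present stand upright in the crock, released (horizontal distance between each of tin1_mid, tin2_mid, tin3_mid and crock below 0.074 m and z of each of tin1_mid, tin2_mid, tin3_mid in the frame of crock below 0.044 m and angle between each of tin1_mid, tin2_mid, tin3_mid's own z axis and vertical below 0.15 rad and contact force between the fingers and tin1 below 0.1 N and contact force between the fingers and tin2 below 0.1 N and contact force between the fingers and tin3 below 0.1 N), for 0.2 s.
At the end, for the whole second after the job is handed in: All tins present stand upright (0.15 rad) on the crock floor, released; the lid is home on the rim (within 12 mm, tilt under 0.06 rad). On the way: lid on the board (60 mm); then all tins on the mat at once for 0.4 s, labels to the scanner within 0.35 rad, 22 mm of its midline (all of step 3 and horizontal distance between lid_knob and crock below 0.012 m and z of lid_knob in the frame of crock between 0.113 and 0.123 m and angle between lid_knob's own z axis and vertical below 0.06 rad and contact force between the fingers and lid below 0.1 N); the robot touches nothing.
It fails at once if a bystander is pushed more than 50 mm or knocked over (distance of any of glasses, papercups, syrup, sugar, pitcher, tamper, demitasse1, demitasse2 from where it was at the start of the episode above 0.05 m or angle between any of glasses, papercups, syrup, sugar, pitcher, tamper, demitasse1, demitasse2's own z axis and vertical above 0.6 rad).
Of tin1, tin2, tin3 only 2 to 3 are there at a start; the rules pass over those that are not, and their reading is None.
At some moment in a run one of tin1, tin2, tin3 may be knocked a few centimetres aside while the robot is not near it.
It also fails if it takes over 210 s, if anything falls off the work surface, if the arm or the gripper's body presses on something with over 40 N, if the wrist force passes 120 N, or if a joint passes its speed limit or range.

### The arm

A 6-joint arm with a two-finger parallel gripper is mounted at the origin on the work surface. World frame = base frame: x ahead of the robot, y to its left, z up, the work surface at z = 0. Lengths are in m, angles in rad, forces in N, time in s.
With the tool pointing down it reaches from about 0.375 to 0.9 m from the base axis. Payload 3.1 kg.
Tool frame: the origin (TCP) lies at the very end of the fingers, on their centre line; the grasp point (between the pads) lies 19 mm behind it (manip.tcp_to_grasp is the distance from the TCP to the grasp point, in m); z points along the fingers, y is the line along which they close (so a half turn about z gives the same grasp; the last joint's range is limited). The gripper opens to 85 mm and grips with 20 to 120 N. Pads are 22 mm wide; open, the fingers measure 114 mm over their backs; the gripper's body (76 mm by 85 mm) begins 54 mm behind the grasp point. The pads swing forward as they close: fully open they stand 13 mm farther back than shut.
Start: joints at [1.085, 0.527, 1.433, -0, 1.181, -0.178], TCP at [0.189, 0.596, 0.21] pointing down, gripper open.
Joint ranges: [-3.08, 3.08], [-0.75, 2.2], [0.22, 2.44], [-1.43, 4.57], [0, 2.65], [-2.85, 2.85]. Speed limits (rad/s): [2.79, 2.79, 3.14, 3.14, 3.14, 3.14].

### API

Orientations are given as a unit quaternion [x, y, z, w].
In Python, from station import manip gives the robot as it stands. The module is installed in compiled form; this text tells all that it offers.
- The arm moves only by the tool step_arm, never from a script. Its argument "commands" is one flat list of numbers, 6 for each row, row after row: the shift along the tool's x, y, z in m, then the turn, a rotation vector about the tool's x, y, z in degrees. A call has exactly 10 rows; each row is the pose to reach, as a shift and turn from the pose commanded when the call began, along the tool's axes at that moment; what a row does not reach only later rows make up. A row lasts 1/10 s, in which the tool goes at most 50 mm and 8.59 degrees, less where a joint would pass 70% of its speed; a pose out of reach is approached as far as the arm can. A call with a gripper value outside its range is refused whole. "jaw" is the opening in per cent of the stroke, from 0 (shut) to 100 (fully open), set as the call begins (left out, the last holds). The fingers move at their own pace and stop on an object; "grip_force" is the grip in N (left out, the last holds). Time passes only in rows, so rows that repeat a pose let the fingers close, or fill a call up. It gives the time, the measured TCP pose, the force, the opening and the grip force at its end, in the units of the state.
- manip.sense(): the state, without advancing time (a new reading comes with each control period).
- manip.snapshot(name): name is "scene" or "top" or "wrist"; returns a dict with "pixels" (420x560x3 uint8, blue, green, red), "fx", "fy", "cx", "cy" (pixels), "R" (3x3) and "t" (3): a world point X has camera coordinates R X + t; the wrist camera has in their place "mount" (4x4, takes a point from camera to tool coordinates, whose origin is the TCP and whose axes are the flange's). Camera axes: x right, y down, z forward; pixel columns grow to the right and rows downward; lengths in m; the calibration is good to about 2 mm. A picture is of the moment at which its call begins: read the wrist's pose just before it. There is no depth.
- manip.sign_off(): hands the job in; it is judged then, once.
The state is a dict: "t": time; "q": joint angles; "qd": joint speeds; "tau": joint torques, N m; "tcp_pos": TCP position; "tool_rot": TCP orientation; "force": force on the tool from outside, world axes, zero at the start; "ft_torque": the same for the moment, N m; "finger_gap": opening from 0.0 (shut) to 1.0 (fully open); "gripper_force": force on a finger pad.
Only numpy, scipy, OpenCV 4.12 (cv2) and the standard library are available. Lean on these libraries where they do the work, as an engineer would, in place of code of your own. Each camera call takes 0.05 s, during which the arm holds its last target. There are 200 camera calls.

## Working session

There is one attempt and no reset: what is moved stays moved. The work goes in short steps, Python scripts to look and compute and a tool call to move; the robot and the scene stay as the last step left them, time stands still between calls to the robot, and variables do not carry over. Pictures are saved under pics/ and viewed, at most 14 in all, crops included, and the job is handed in when it is done.

Besides the shell and the picture viewer there is one more tool, called after "Emit:" by a JSON object that holds its "method" and its "body", one argument or row to a line. step_arm: Moves the arm, as the interface text tells. Its arguments: {"type":"object","properties":{"commands":{"type":"array","items":{"type":"number"}},"jaw":{"type":"number"},"grip_force":{"type":"number"}},"required":["commands"]}

```bash
mkdir -p pics
cat > h.py <<'E'
import numpy as np, cv2, pickle
from scipy.spatial.transform import Rotation as Ro
from station import manip
def snap(n):
    s=manip.sense(); d=manip.snapshot(n)
    if n=="wrist":
        M=np.array(d["mount"]); Rt=Ro.from_quat(s["tool_rot"]).as_matrix()
        Rwc=Rt@M[:3,:3]; c=Rt@M[:3,3]+np.array(s["tcp_pos"])
        d["R"]=Rwc.T; d["t"]=-Rwc.T@c
    return d
def ray(d,u,v,z):
    R=np.array(d["R"]);t=np.array(d["t"]).ravel()
    c=-R.T@t; r=R.T@np.array([(u-d["cx"])/d["fx"],(v-d["cy"])/d["fy"],1])
    return c+r*(z-c[2])/r[2]
def proj(d,X):
    p=np.array(d["R"])@np.array(X)+np.array(d["t"]).ravel()
    return d["fx"]*p[0]/p[2]+d["cx"], d["fy"]*p[1]/p[2]+d["cy"]
E
python3 - <<'E'
from h import *
for n in("scene","top","wrist"):
    d=snap(n); pickle.dump(d,open(n+".pkl","wb")); cv2.imwrite(f"pics/{n}0.png",d["pixels"]); print(n,d["fx"],-np.array(d["R"]).T@np.array(d["t"]).ravel())
s=manip.sense(); print(s); print(Ro.from_quat(s["tool_rot"]).as_matrix().round(3), np.array(d["mount"]).round(3), manip.tcp_to_grasp)
E
```

```text
scene 542.7885879939314 [ 0.95060684 -0.68641127  1.2926782 ]
top 459.57576802838446 [ 0.25701318 -0.00298949  1.46854846]
wrist 333.513072846489 [0.12268271 0.6166975  0.374865  ]
{'t': 0.15, 'q': array([ 1.08447761e+00,  5.28242432e-01,  1.43358541e+00,  1.67237172e-05,
        1.18140813e+00, -1.78478823e-01]), 'qd': array([ 0.00044605, -0.00193647, -0.00383753, -0.00017453, -0.00016585,
        0.00108784]), 'tau': array([ 6.29193837e-04, -4.42740691e+01, -1.78277081e+01, -2.32105021e-04,
        5.64752510e-03,  3.13302792e-05]), 'tcp_pos': array([0.18905886, 0.59512047, 0.2089719 ]), 'tool_rot': array([ 1.53315994e-01,  9.88176872e-01, -7.74161892e-04, -2.75427424e-04]), 'force': array([0.36651472, 0.25334726, 0.43747706]), 'ft_torque': array([ 0.03165339,  0.01269546, -0.00880283]), 'gripper_force': 0.0, 'finger_gap': 1.000275815151302}
[[-0.953  0.303 -0.001]
 [ 0.303  0.953 -0.001]
 [ 0.    -0.002 -1.   ]] [[-0.    -0.96  -0.281  0.07 ]
 [ 1.     0.    -0.001  0.   ]
 [ 0.001 -0.281  0.96  -0.166]
 [ 0.     0.     0.     1.   ]] 0.0187
```

View pics/top0.png

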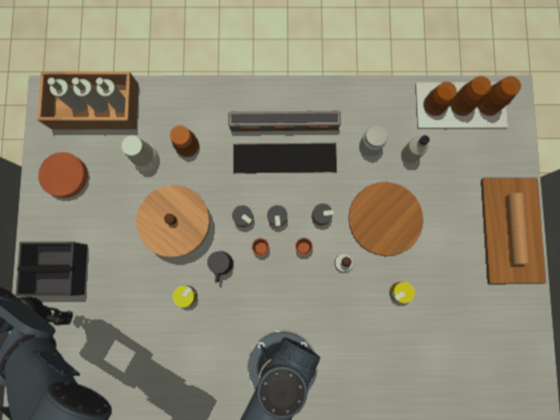

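View pics/scene0.png

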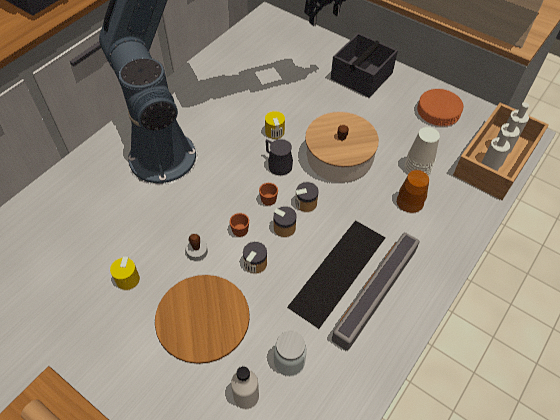

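The top view shows three dark-capped tins at (243,216), (277,217) and (322,214). Lookalikes are the yellow tins at (184,296) and (403,293), the dark pitcher at (220,263), the tamper at (345,262) and the brown cups at (261,247) and (304,247). The lid on the crock is at (172,220) with its knob at (170,219), the board is at (386,218), and the mat is at (285,158). I choose the three dark caps with white seals and check them in a close crop.

```bash
cat > m.py <<'E'
from h import *
d=pickle.load(open("top.pkl","rb")); im=d["pixels"]
hsv=cv2.cvtColor(im,cv2.COLOR_BGR2HSV)
crop=cv2.resize(im[125:285,130:430],None,fx=2.6,fy=2.6,interpolation=cv2.INTER_CUBIC); cv2.imwrite("pics/crop1.png",crop)
# mat
m=((hsv[...,2]<45)).astype(np.uint8); m[:135]=0;m[180:]=0;m[:,:225]=0;m[:,345:]=0
c=max(cv2.findContours(m,0,1)[0],key=cv2.contourArea); r=cv2.minAreaRect(c); b=cv2.boxPoints(r)
print("mat",ray(d,*r[0],0).round(4),[ray(d,*p,0)[:2].round(3) for p in b])
# wood discs
w=((hsv[...,0]>5)&(hsv[...,0]<25)&(hsv[...,1]>70)&(hsv[...,2]>90)).astype(np.uint8)
w=cv2.morphologyEx(w,cv2.MORPH_OPEN,np.ones((5,5)))
for c in cv2.findContours(w,0,1)[0]:
    (x,y),R=cv2.minEnclosingCircle(c)
    if 150<y<260 and R>25 and x<450:
        e=cv2.fitEllipse(c); z=.101 if x<250 else .015
        print("disc",e[0],R,ray(d,*e[0],z).round(4))
k=((hsv[...,2]<75)).astype(np.uint8); k[:205]=0;k[235:]=0;k[:,:160]=0;k[:,182:]=0
c=max(cv2.findContours(k,0,1)[0],key=cv2.contourArea);p=cv2.minEnclosingCircle(c)[0];print("knob",p,ray(d,*p,.135).round(4))
for u,v in((243,216),(277,217),(322,214),(261,247),(304,247),(220,263),(345,262)): print(u,v,ray(d,u,v,.06)[:2].round(3))
for n,u,v,z in(("cups",132,146,.148),("amber",181,135,.113),("jar",376,135,.1),("syr",423,140,.17)): print(n,ray(d,u,v,z)[:2].round(3))
E
python3 m.py
```

```text
mat [ 0.6612 -0.0094  0.    ] [array([0.706, 0.158]), array([ 0.709, -0.176]), array([ 0.617, -0.175]), array([0.614, 0.156])]
disc (172.28350830078125, 220.7082061767578) 36.96377944946289 [0.4411 0.3278 0.101 ]
disc (385.5309143066406, 218.4013214111328) 37.58333969116211 [ 0.458 -0.332  0.015]
knob (171.7413787841797, 220.6724090576172) [0.4367 0.3212 0.135 ]
243 216 [0.461 0.12 ]
277 217 [0.457 0.015]
322 214 [ 0.466 -0.125]
261 247 [0.364 0.064]
304 247 [ 0.364 -0.068]
220 263 [0.316 0.189]
345 262 [ 0.318 -0.193]
cups [0.658 0.442]
amber [0.703 0.306]
jar [ 0.707 -0.292]
syr [ 0.668 -0.415]
```

View pics/crop1.png

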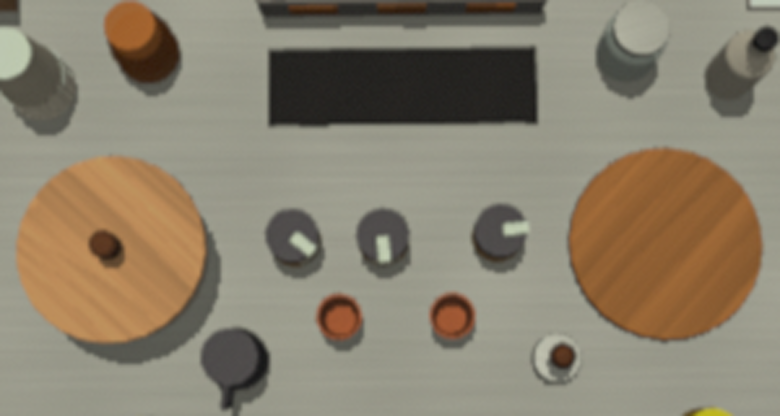

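The crop confirms three dark-capped tins with white seals pointing down-right, down and right. There's no yellow among them. I'll move over the lid for a close look.

Emit:
{"method": "step_arm", "body": {
  "commands": [-0.02,-0.01,-0.04,0,0,-4,-0.06,-0.03,-0.07,0,0,-8,-0.1,-0.055,-0.09,0,0,-12,-0.14,-0.08,-0.09,0,0,-16,-0.18,-0.1,-0.09,0,0,-17.6,-0.22,-0.125,-0.09,0,0,-17.6,-0.26,-0.145,-0.09,0,0,-17.6,-0.3,-0.17,-0.09,0,0,-17.6,-0.321,-0.181,-0.09,0,0,-17.6,-0.321,-0.181,-0.09,0,0,-17.6],
  "jaw": 100,
  "grip_force": 40
}}

```text
t: 1.15
tcp_pos: [0.4427, 0.3234, 0.2994]
tool_rot: [0.003, 1.0, -0.0, 0.0]
force: [-0.8, 0.6, 0.4]
finger_gap: 1.005
gripper_force: 0.0
```

```bash
cat >> h.py <<'E'
def pose():
    s=manip.sense(); R=Ro.from_quat(s["tool_rot"]).as_matrix()
    print("t",round(s["t"],2),"tcp",s["tcp_pos"].round(4),"yaw",np.degrees(np.arctan2(R[1,0],R[0,0])).round(2),"tilt",np.degrees(np.arccos(-R[2,2])).round(2),"gap",round(s["finger_gap"],3),"q",np.degrees(s["q"]).round(0)); return s,R
def go(x,y,z,yaw):
    s,R=pose(); g=Ro.from_matrix(np.array([[np.cos(a),np.sin(a),0] for a in[np.radians(yaw)]]+[[np.sin(a),-np.cos(a),0] for a in[np.radians(yaw)]]+[[0,0,-1]]))
    print("shift",(R.T@(np.array([x,y,z])-s["tcp_pos"])).round(4),"rot",(Ro.from_matrix(R).inv()*g).as_rotvec(degrees=True).round(2))
E
python3 - <<'E'
from h import *
pose(); d=snap("wrist"); pickle.dump(d,open("w1.pkl","wb")); im=d["pixels"]; cv2.imwrite("pics/w1.png",im)
for n,X in(("knob",(.44,.326,.135)),("disc",(.44,.326,.101))): print(n,proj(d,X))
E
```

```text
t 1.15 tcp [0.4427 0.3234 0.2994] yaw 179.68 tilt 0.05 gap 1.005 q [ 24.  19.  87.  -0.  75. -65.]
knob (np.float64(286.978014408931), np.float64(185.8977029247315))
disc (np.float64(286.7478221087057), np.float64(179.74499682113526))
```

View pics/w1.png

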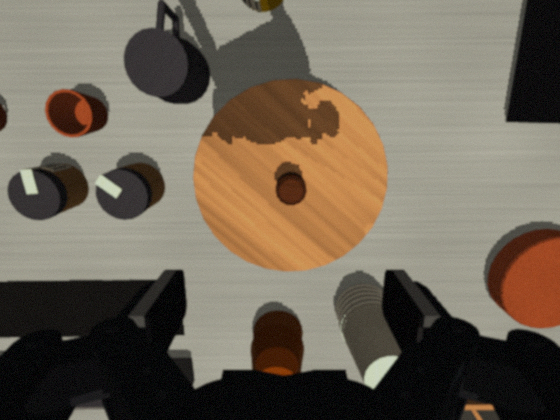

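The wrist view shows the knob at about (291,188) and the lid disc centred at about (290,174.5), between x 193–387 and y 79–270. The cups and glasses are clear of the fingers.

Run:
```python
from h import *
d=pickle.load(open("w1.pkl","rb"))
print(ray(d,291,189,.135),ray(d,290,174.7,.093))
print(proj(d,(.4427,.3234,.093)))
go(.440,.328,.119-.0187,180)
```

```text
[0.44320728 0.33005217 0.135     ] [0.43575623 0.32972496 0.093     ]
(np.float64(284.4069904634761), np.float64(180.82840537482238))
t 1.2 tcp [0.4411 0.3248 0.2993] yaw 179.77 tilt 0.06 gap 0.997 q [ 25.  19.  87.   0.  75. -65.]
shift [0.0009 0.0032 0.199 ] rot [-0.   -0.06 -0.23]
```

Emit:
{"method": "step_arm", "body": {
  "commands": [0.001,0.005,0.04,0,0,0,0.001,0.005,0.08,0,0,0,0.001,0.005,0.12,0,0,0,0.001,0.005,0.15,0,0,0,0.001,0.005,0.17,0,0,0,0.001,0.005,0.185,0,0,0,0.001,0.005,0.195,0,0,0,0.001,0.005,0.199,0,0,0,0.001,0.005,0.199,0,0,0,0.001,0.005,0.199,0,0,0]
}}

```text
t: 2.2
tcp_pos: [0.4397, 0.3314, 0.1014]
tool_rot: [0.0, 1.0, 0.0, 0.001]
force: [-1.3, -0.3, 0.4]
finger_gap: 1.0
gripper_force: 0.0
```

Emit:
{"method": "step_arm", "body": {
  "commands": [0,0,0,0,0,0,0,0,0,0,0,0,0,0,0,0,0,0,0,0,0,0,0,0,0,0,0,0,0,0,0,0,0,0,0,0,0,0,0,0,0,0,0,0,0,0,0,0,0,0,0,0,0,0,0,0,0,0,0,0],
  "jaw": 0,
  "grip_force": 60
}}

```text
t: 3.2
tcp_pos: [0.4396, 0.3307, 0.1015]
tool_rot: [0.0, 1.0, -0.0, 0.0]
force: [0.1, -0.2, 5.6]
finger_gap: 0.336
gripper_force: 58.9
```

Emit:
{"method": "step_arm", "body": {
  "commands": [0,0,-0.005,0,0,0,0,0,-0.015,0,0,0,0,0,-0.03,0,0,0,0,0,-0.05,0,0,0,0,0,-0.07,0,0,0,0,0,-0.09,0,0,0,0,0,-0.11,0,0,0,0,0,-0.12,0,0,0,0,0,-0.12,0,0,0,0,0,-0.12,0,0,0]
}}

```text
t: 4.2
tcp_pos: [0.4388, 0.3306, 0.2201]
tool_rot: [0.0, 1.0, -0.0, -0.001]
force: [-0.2, -0.3, -4.3]
finger_gap: 0.333
gripper_force: 59.6
```

Run:
```python
from h import *
pose(); print(manip.sense()["force"],manip.sense()["ft_torque"]); d=snap("wrist"); pickle.dump(d,open("w2.pkl","wb")); t=snap("top"); pickle.dump(t,open("top2.pkl","wb"))
cv2.imwrite("pics/w2.png",np.hstack([cv2.resize(d["pixels"],(400,300)),cv2.resize(t["pixels"],(400,300))]))
# crock centre from known: print projection
go(.458,-.332,.2215,180)
```

```text
t 4.2 tcp [0.4388 0.3306 0.2201] yaw 179.97 tilt 0.08 gap 0.333 q [ 25.  24.  92.   0.  64. -65.]
[-0.24748463 -0.25980445 -4.33330774] [ 0.03485605  0.02164236 -0.04652288]
t 4.3 tcp [0.4385 0.3304 0.2195] yaw 179.96 tilt 0.16 gap 0.336 q [ 25.  24.  92.   0.  64. -65.]
shift [-0.02   -0.6624 -0.0013] rot [-0.07 -0.15 -0.04]
```

View pics/w2.png

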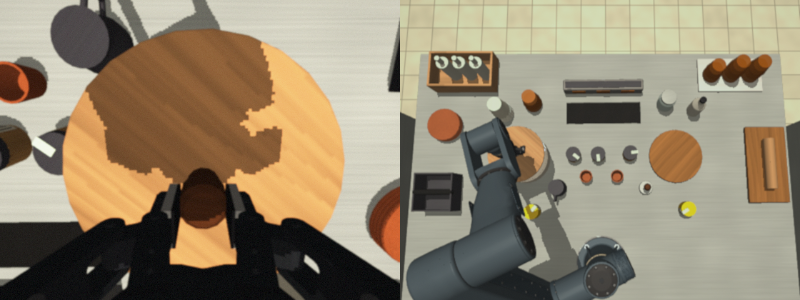

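The lid hangs level from the knob, which is at about (205,200) in the left half. Next I carry it across to the board.

Emit:
{"method": "step_arm", "body": {
  "commands": [0,-0.015,-0.005,0,0,0,0,-0.045,-0.005,0,0,0,0,-0.085,-0.005,0,0,0,0,-0.125,-0.005,0,0,0,-0.002,-0.165,-0.005,0,0,0,-0.004,-0.205,-0.005,0,0,0,-0.006,-0.245,-0.005,0,0,0,-0.008,-0.285,-0.005,0,0,0,-0.009,-0.325,-0.005,0,0,0,-0.01,-0.365,-0.005,0,0,0]
}}

```text
t: 5.3
tcp_pos: [0.4482, -0.0362, 0.2255]
tool_rot: [0.0, 1.0, -0.0, -0.001]
force: [0.1, -0.3, -3.9]
finger_gap: 0.334
gripper_force: 59.8
```

Emit:
{"method": "step_arm", "body": {
  "commands": [0,-0.04,0,0,0,0,-0.002,-0.08,0,0,0,0,-0.004,-0.12,0,0,0,0,-0.006,-0.16,0,0,0,0,-0.008,-0.2,0,0,0,0,-0.009,-0.24,0,0,0,0,-0.01,-0.27,0,0,0,0,-0.01,-0.29,0,0,0,0,-0.01,-0.297,0,0,0,0,-0.01,-0.297,0,0,0,0]
}}

```text
t: 6.3
tcp_pos: [0.4584, -0.3311, 0.2253]
tool_rot: [0.001, 1.0, 0.001, -0.0]
force: [-0.0, 1.6, -2.8]
finger_gap: 0.337
gripper_force: 59.8
```

Emit:
{"method": "step_arm", "body": {
  "commands": [0,0,0.02,0,0,0,0,0,0.05,0,0,0,0,0,0.08,0,0,0,0,0,0.11,0,0,0,0,0,0.135,0,0,0,0,0,0.155,0,0,0,0,0,0.168,0,0,0,0,0,0.174,0,0,0,0,0,0.178,0,0,0,0,0,0.178,0,0,0]
}}

```text
t: 7.3
tcp_pos: [0.4593, -0.331, 0.0481]
tool_rot: [0.0, 1.0, -0.0, 0.0]
force: [-0.2, -0.6, -3.3]
finger_gap: 0.335
gripper_force: 59.8
```

Run:
```python
from h import *
go(.458,-.332,.0395,180)
```

```text
t 7.3 tcp [ 0.4593 -0.331   0.0481] yaw 179.99 tilt 0.03 gap 0.335 q [ -47.   39.   98.    0.   43. -137.]
shift [ 0.0013 -0.001   0.0085] rot [-0.02  0.02 -0.01]
```

Emit:
{"method": "step_arm", "body": {
  "commands": [0,0,0.003,0,0,0,0,0,0.005,0,0,0,0,0,0.007,0,0,0,0,0,0.008,0,0,0,0,0,0.009,0,0,0,0,0,0.009,0,0,0,0,0,0.009,0,0,0,0,0,0.009,0,0,0,0,0,0.009,0,0,0,0,0,0.009,0,0,0]
}}

```text
t: 8.3
tcp_pos: [0.459, -0.3312, 0.0393]
tool_rot: [0.0, 1.0, -0.0, 0.0]
force: [-1.9, 1.7, 5.3]
finger_gap: 0.337
gripper_force: 60.7
```

Emit:
{"method": "step_arm", "body": {
  "commands": [0,0,0,0,0,0,0,0,0,0,0,0,0,0,0,0,0,0,0,0,0,0,0,0,0,0,0,0,0,0,0,0,0,0,0,0,0,0,0,0,0,0,0,0,0,0,0,0,0,0,0,0,0,0,0,0,0,0,0,0],
  "jaw": 100
}}

```text
t: 9.3
tcp_pos: [0.459, -0.3311, 0.0387]
tool_rot: [0.0, 1.0, -0.0, -0.0]
force: [-0.8, -0.5, 0.4]
finger_gap: 0.999
gripper_force: 0.0
```

Emit:
{"method": "step_arm", "body": {
  "commands": [0,0,-0.02,0,0,0,0,0,-0.06,0,0,0,0,0,-0.1,0,0,0,0,0,-0.15,0,0,0,0,0.03,-0.19,0,0,0,0,0.07,-0.2,0,0,0,0,0.11,-0.2,0,0,0,0,0.15,-0.2,0,0,0,0,0.19,-0.2,0,0,0,0,0.19,-0.2,0,0,0]
}}

```text
t: 10.3
tcp_pos: [0.4573, -0.1362, 0.2386]
tool_rot: [-0.002, 1.0, 0.001, -0.001]
force: [-0.5, 0.7, -0.6]
finger_gap: 1.001
gripper_force: 0.0
```

Run:
```python
from h import *
pose(); d=snap("top"); pickle.dump(d,open("top3.pkl","wb")); w=snap("wrist"); pickle.dump(w,open("w3.pkl","wb"))
cv2.imwrite("pics/w3.png",np.hstack([d["pixels"][125:285,130:430],np.zeros((160,4,3),np.uint8)])); cv2.imwrite("pics/w3.png",np.vstack([cv2.resize(d["pixels"][150:285,130:450],(640,270)),cv2.resize(w["pixels"][:330],(560*58//100,330*58//100)) if 0 else cv2.copyMakeBorder(w["pixels"][:330],0,0,0,80,0)]))
pose()
```

```text
t 10.3 tcp [ 0.4573 -0.1362  0.2386] yaw -179.76 tilt 0.21 gap 1.001 q [ -30.   17.  101.    0.   63. -120.]
t 10.4 tcp [ 0.4592 -0.1406  0.239 ] yaw -179.91 tilt 0.05 gap 0.997 q [ -30.   17.  100.   -0.   63. -120.]
```

View pics/w3.png

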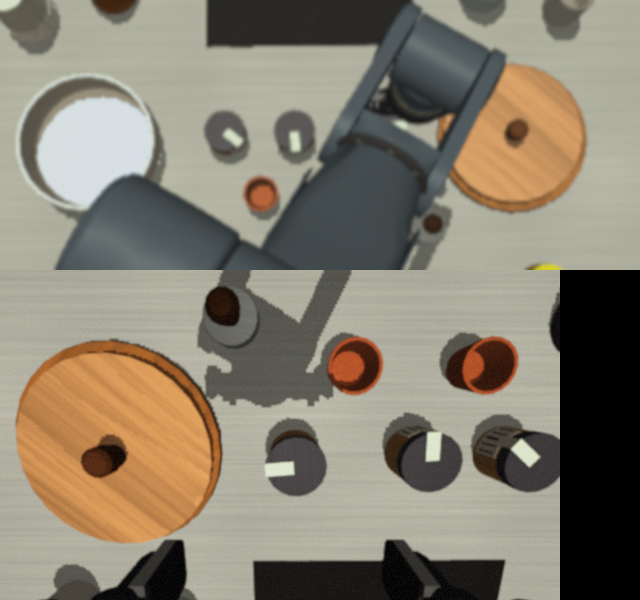

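The lid lies knob up on the board, with the knob at (517,131) in the top strip. The tins' caps are at about (296,465), (430,461) and (530,461) in the lower picture, with their white seals visible. Now I measure the caps and seals.

```bash
cat >> h.py <<'E'
def seals(d,pts,z=.064,rad=45):
    hsv=cv2.cvtColor(d["pixels"],cv2.COLOR_BGR2HSV); out=[]
    w=((hsv[...,2]>185)&(hsv[...,1]<60)).astype(np.uint8)
    for p in pts:
        m=np.zeros_like(w); cv2.circle(m,(int(p[0]),int(p[1])),rad,1,-1)
        ys,xs=np.nonzero(cv2.morphologyEx(w&m,cv2.MORPH_OPEN,np.ones((2,2))))
        q=np.array([ray(d,x,y,z)[:2] for x,y in zip(xs,ys)])
        # keep the part on the cap
        c=ray(d,*p,z)[:2]; q=q[np.linalg.norm(q-c,axis=1)<.036]
        if len(q)<8: print("no seal",p);continue
        mu=q.mean(0); e=np.linalg.svd(q-mu,full_matrices=False)[2][0]
        if e@(mu-c)<0:e=-e
        s=(q-mu)@e
        print("cap",c.round(4),"seal mean",mu.round(4),"az",np.degrees(np.arctan2(e[1],e[0])).round(1),"len",np.ptp(s).round(3),"inner",(mu+e*s.min()).round(4))
E
python3 - <<'E'
from h import *
w=snap("wrist"); pickle.dump(w,open("w4.pkl","wb")); pose()
seals(w,[(296.5,195.5),(430.5,191.5),(530,191.5)])
t=pickle.load(open("top3.pkl","rb")); print("top A,B"); seals(t,[(242.5,216),(277,216.5)],rad=14)
t=pickle.load(open("top2.pkl","rb")); print("top C"); seals(t,[(322,214)],rad=14)
print("crock rim",t["cx"])
E
```

```text
t 10.45 tcp [ 0.4595 -0.1416  0.2389] yaw -180.0 tilt 0.07 gap 0.998 q [ -30.   17.  100.   -0.   63. -120.]
cap [ 0.4688 -0.1279] seal mean [ 0.4727 -0.1439] az -84.4 len 0.031 inner [ 0.4712 -0.1285]
cap [0.4643 0.0119] seal mean [0.4482 0.0152] az 172.8 len 0.062 inner [0.4937 0.0095]
cap [0.4641 0.1157] seal mean [0.4543 0.1118] az -129.1 len 0.029 inner [0.4635 0.1231]
top A,B
cap [0.4601 0.121 ] seal mean [0.4506 0.1074] az -125.6 len 0.027 inner [0.4585 0.1183]
cap [0.4582 0.0145] seal mean [0.4443 0.0111] az -168.9 len 0.027 inner [0.4574 0.0137]
top C
cap [ 0.4656 -0.1246] seal mean [ 0.468  -0.1461] az -80.6 len 0.027 inner [ 0.4658 -0.1333]
crock rim 286.5633403478318
```

Emit:
{"method": "step_arm", "body": {
  "commands": [-0.001,0.002,0.01,0,0,8.5,-0.002,0.004,0.025,0,0,17,-0.004,0.007,0.04,0,0,25.5,-0.006,0.01,0.055,0,0,34,-0.0075,0.0146,0.07,0,0,42.5,-0.0075,0.0146,0.085,0,0,51,-0.0075,0.0146,0.1,0,0,59.5,-0.0075,0.0146,0.11,0,0,68,-0.0075,0.0146,0.119,0,0,76.5,-0.0075,0.0146,0.119,0,0,85]
}}

```text
t: 11.45
tcp_pos: [0.4664, -0.1281, 0.1183]
tool_rot: [0.679, 0.734, -0.0, -0.001]
force: [-0.6, -0.7, 0.5]
finger_gap: 1.0
gripper_force: 0.0
```

Emit:
{"method": "step_arm", "body": {
  "commands": [0,0,0.0,0,0,0,0,0,0.015,0,0,0,0,0,0.035,0,0,0,0,0,0.055,0,0,0,0,0,0.07,0,0,0,0,0,0.085,0,0,0,0,0,0.093,0,0,0,0,0,0.099,0,0,0,0,0,0.099,0,0,0,0,0,0.099,0,0,0]
}}

```text
t: 12.45
tcp_pos: [0.467, -0.1269, 0.021]
tool_rot: [0.676, 0.737, 0.0, 0.0]
force: [-1.2, 0.1, -0.4]
finger_gap: 1.004
gripper_force: 0.0
```

Emit:
{"method": "step_arm", "body": {
  "commands": [0,0,0,0,0,0,0,0,0,0,0,0,0,0,0,0,0,0,0,0,0,0,0,0,0,0,0,0,0,0,0,0,0,0,0,0,0,0,0,0,0,0,0,0,0,0,0,0,0,0,0,0,0,0,0,0,0,0,0,0],
  "jaw": 0,
  "grip_force": 40
}}

```text
t: 13.45
tcp_pos: [0.4671, -0.1268, 0.0217]
tool_rot: [0.676, 0.737, 0.0, 0.001]
force: [-0.6, 0.9, 5.8]
finger_gap: 0.735
gripper_force: 42.9
```

Run:
```python
from h import *
go(.661,-.114,.0225,178)
```

```text
t 13.45 tcp [ 0.4671 -0.1268  0.0217] yaw 94.99 tilt 0.1 gap 0.735 q [-28.  39. 110.  -0.  31. -33.]
shift [-0.0041  0.1943 -0.0005] rot [ 2.000e-02  1.000e-01 -8.301e+01]
```

Emit:
{"method": "step_arm", "body": {
  "commands": [0,0,-0.03,0,0,0,0,0.01,-0.06,0,0,-8,0,0.035,-0.06,0,0,-16,-0.001,0.06,-0.06,0,0,-24.5,-0.002,0.09,-0.06,0,0,-33,-0.003,0.12,-0.06,0,0,-41.5,-0.004,0.15,-0.06,0,0,-50,-0.004,0.17,-0.06,0,0,-58.5,-0.004,0.185,-0.06,0,0,-67,-0.004,0.1945,-0.06,0,0,-75]
}}

```text
t: 14.45
tcp_pos: [0.6616, -0.1133, 0.0804]
tool_rot: [0.084, 0.996, 0.0, 0.0]
force: [0.2, -0.1, -1.8]
finger_gap: 0.729
gripper_force: 45.4
```

Run:
```python
from h import *
go(.661,-.114,.0227,178)
```

```text
t 14.45 tcp [ 0.6616 -0.1133  0.0804] yaw 170.35 tilt 0.01 gap 0.729 q [ -19.   42.   81.    0.   57. -100.]
shift [ 0.0005 -0.0008  0.0577] rot [ 0.    0.01 -7.65]
```

Emit:
{"method": "step_arm", "body": {
  "commands": [0,0,0.01,0,0,-4,0,0,0.025,0,0,-7.6,0,0,0.038,0,0,-7.6,0,0,0.048,0,0,-7.6,0,0,0.055,0,0,-7.6,0,0,0.058,0,0,-7.6,0,0,0.059,0,0,-7.6,0,0,0.059,0,0,-7.6,0,0,0.059,0,0,-7.6,0,0,0.059,0,0,-7.6]
}}

```text
t: 15.45
tcp_pos: [0.6612, -0.1138, 0.0221]
tool_rot: [0.021, 1.0, -0.0, 0.001]
force: [0.3, 0.2, -1.0]
finger_gap: 0.731
gripper_force: 45.6
```

Emit:
{"method": "step_arm", "body": {
  "commands": [0,0,0,0,0,0,0,0,0,0,0,0,0,0,0,0,0,0,0,0,0,0,0,0,0,0,0,0,0,0,0,0,-0.01,0,0,0,0,0,-0.03,0,0,0,0,0,-0.06,0,0,0,0,0,-0.1,0,0,0,0,0,-0.14,0,0,0],
  "jaw": 100
}}

```text
t: 16.45
tcp_pos: [0.6604, -0.1136, 0.1634]
tool_rot: [0.021, 1.0, 0.0, -0.0]
force: [1.3, 0.1, 0.1]
finger_gap: 0.996
gripper_force: 0.0
```

Run:
```python
from h import *
go(.459,.014,.12,100)
```

```text
t 16.45 tcp [ 0.6604 -0.1136  0.1634] yaw 177.56 tilt 0.03 gap 0.996 q [ -19.   37.   78.    0.   66. -107.]
shift [0.2066 0.1189 0.0435] rot [-1.000e-02 -3.000e-02  7.756e+01]
```

Emit:
{"method": "step_arm", "body": {
  "commands": [0.02,0.012,-0.02,0,0,4,0.05,0.03,-0.04,0,0,8,0.08,0.045,-0.04,0,0,13,0.11,0.06,-0.04,0,0,18,0.14,0.08,-0.04,0,0,23,0.17,0.1,-0.04,0,0,27.5,0.195,0.112,-0.04,0,0,27.5,0.206,0.119,-0.04,0,0,27.5,0.206,0.119,-0.04,0,0,27.5,0.206,0.119,-0.04,0,0,27.5]
}}

```text
t: 17.45
tcp_pos: [0.4619, 0.0133, 0.2024]
tool_rot: [0.258, 0.966, -0.0, 0.002]
force: [0.0, -0.2, 0.1]
finger_gap: 1.003
gripper_force: 0.0
```

Run:
```python
from h import *
w=snap("wrist"); pickle.dump(w,open("w5.pkl","wb")); t=snap("top");pickle.dump(t,open("top5.pkl","wb"))
cv2.imwrite("pics/w5.png",w["pixels"])
print([np.round(proj(w,p)) for p in((.46,.0135,.064),(.461,.119,.064),(.661,-.114,.064))])
seals(w,[proj(w,(.46,.0135,.064)),proj(w,(.461,.119,.064))],rad=50)
go(.46,.0135,.0215,150)
```

```text
[array([283., 192.]), array([386., 135.]), array([274., 397.])]
cap [0.46   0.0135] seal mean [0.4511 0.0128] az -148.9 len 0.048 inner [0.478  0.0291]
cap [0.461 0.119] seal mean [0.4555 0.1093] az -151.4 len 0.042 inner [0.4785 0.1218]
t 17.55 tcp [0.462  0.0131 0.2021] yaw 150.03 tilt 0.14 gap 0.998 q [-12.  18. 105.  -0.  56. -72.]
shift [ 0.0024 -0.0007  0.1806] rot [0.03 0.14 0.03]
```

View pics/w5.png

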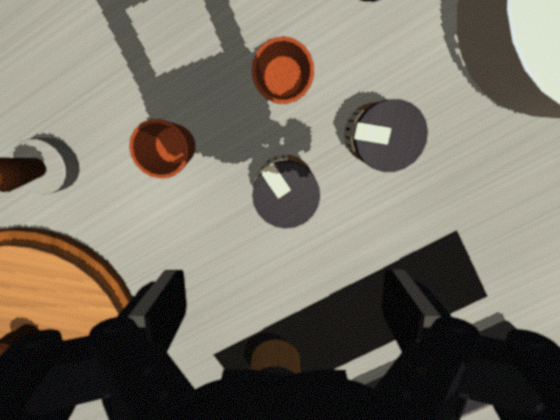

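B's cap is at about (286,193), with its seal running from (285,195) to (266,170). A's cap is at (390,135), with its seal running from (391,136) to (356,132).

Run:
```python
from h import *
w=pickle.load(open("w5.pkl","rb"))
for c,i,o in(((286,193),(285,195),(266,170)),((390,135),(391,136),(356,132))):
    a,b=ray(w,*i,.064),ray(w,*o,.064); e=b-a; print(ray(w,*c,.064)[:2].round(4),np.degrees(np.arctan2(e[1],e[0])).round(1))
go(.46,.0145,.0215,150)
```

```text
[0.4624 0.0159] -173.4
[0.4627 0.1222] -126.2
t 17.55 tcp [0.462  0.0131 0.2021] yaw 150.03 tilt 0.14 gap 0.998 q [-12.  18. 105.  -0.  56. -72.]
shift [0.0029 0.0002 0.1806] rot [0.03 0.14 0.03]
```

Emit:
{"method": "step_arm", "body": {
  "commands": [0.002,0.001,0.03,0,0,0,0.002,0.001,0.065,0,0,0,0.002,0.001,0.1,0,0,0,0.002,0.001,0.125,0,0,0,0.002,0.001,0.145,0,0,0,0.002,0.001,0.163,0,0,0,0.002,0.001,0.175,0,0,0,0.002,0.001,0.18,0,0,0,0.002,0.001,0.18,0,0,0,0.002,0.001,0.18,0,0,0]
}}

```text
t: 18.55
tcp_pos: [0.4596, 0.0155, 0.0218]
tool_rot: [0.258, 0.966, 0.0, 0.0]
force: [0.3, -0.3, 0.3]
finger_gap: 1.0
gripper_force: 0.0
```

Emit:
{"method": "step_arm", "body": {
  "commands": [0,0,0,0,0,0,0,0,0,0,0,0,0,0,0,0,0,0,0,0,0,0,0,0,0,0,0,0,0,0,0,0,0,0,0,0,0,0,0,0,0,0,0,0,-0.01,0,0,0,0,0,-0.03,0,0,0,0,0,-0.06,0,0,0],
  "jaw": 0
}}

```text
t: 19.55
tcp_pos: [0.4573, 0.0161, 0.0818]
tool_rot: [0.258, 0.966, -0.0, -0.002]
force: [1.2, 0.1, -1.9]
finger_gap: 0.734
gripper_force: 44.6
```

Run:
```python
from h import *
go(.661,-.009,.083,-35)
```

```text
t 19.55 tcp [0.4573 0.0161 0.0818] yaw 150.06 tilt 0.22 gap 0.734 q [-12.  31. 112.   0.  38. -72.]
shift [-0.189   0.0799 -0.002 ] rot [ 3.2000e-01 -1.2000e-01 -1.7494e+02]
```

Emit:
{"method": "step_arm", "body": {
  "commands": [-0.01,0.004,0,0,0,8.5,-0.03,0.012,0,0,0,17,-0.055,0.023,0,0,0,25.5,-0.08,0.034,0,0,0,34,-0.105,0.045,0,0,0,42.5,-0.13,0.055,0,0,0,51,-0.15,0.064,0,0,0,59.5,-0.17,0.072,0,0,0,68,-0.182,0.077,0,0,0,76.5,-0.187,0.079,0,0,0,85]
}}

```text
t: 20.55
tcp_pos: [0.6613, -0.0092, 0.082]
tool_rot: [0.845, 0.535, 0.0, 0.0]
force: [-0.3, -0.2, -1.9]
finger_gap: 0.733
gripper_force: 44.7
```

Emit:
{"method": "step_arm", "body": {
  "commands": [0,0,0,0,0,8.5,0,0,0,0,0,17,0,0,0,0,0,25.5,0,0,0,0,0,34,0,0,0,0,0,42.5,0,0,0,0,0,51,0,0,0,0,0,59.5,0,0,0,0,0,68,0,0,0,0,0,76.5,0,0,0,0,0,85]
}}

```text
t: 21.55
tcp_pos: [0.6594, -0.0088, 0.0819]
tool_rot: [0.984, -0.176, -0.001, -0.0]
force: [-0.4, 1.2, -2.0]
finger_gap: 0.738
gripper_force: 44.7
```

Run:
```python
from h import *
go(.661,-.009,.0225,-35)
```

```text
t 21.55 tcp [ 0.6594 -0.0088  0.0819] yaw -20.28 tilt 0.08 gap 0.738 q [-10.  42.  83.   0.  56. 100.]
shift [ 0.0017 -0.0004  0.0594] rot [ 0.02  0.08 14.72]
```

Emit:
{"method": "step_arm", "body": {
  "commands": [0,0,0,0,0,8,0,0,0.015,0,0,14.7,0,0,0.03,0,0,14.7,0,0,0.043,0,0,14.7,0,0,0.052,0,0,14.7,0,0,0.057,0,0,14.7,0,0,0.059,0,0,14.7,0,0,0.0595,0,0,14.7,0,0,0.0595,0,0,14.7,0,0,0.0595,0,0,14.7]
}}

```text
t: 22.55
tcp_pos: [0.6599, -0.009, 0.0229]
tool_rot: [0.955, -0.298, -0.0, 0.0]
force: [-3.7, 0.3, 5.5]
finger_gap: 0.733
gripper_force: 45.3
```

Emit:
{"method": "step_arm", "body": {
  "commands": [0,0,0,0,0,0,0,0,0,0,0,0,0,0,0,0,0,0,0,0,0,0,0,0,0,0,0,0,0,0,0,0,-0.01,0,0,0,0,0,-0.03,0,0,0,0,0,-0.06,0,0,0,0,0,-0.1,0,0,0,0,0,-0.14,0,0,0],
  "jaw": 100
}}

```text
t: 23.55
tcp_pos: [0.6599, -0.009, 0.1639]
tool_rot: [0.955, -0.298, -0.0, 0.0]
force: [0.2, -0.1, 0.2]
finger_gap: 0.997
gripper_force: 0.0
```

Run:
```python
from h import *
go(.462,.1205,.2,30)
```

```text
t 23.55 tcp [ 0.6599 -0.009   0.1639] yaw -34.64 tilt 0.03 gap 0.997 q [-10.  36.  79.   0.  65. 114.]
shift [-0.2364  0.0059 -0.036 ] rot [-1.000e-02  3.000e-02 -6.464e+01]
```

Emit:
{"method": "step_arm", "body": {
  "commands": [-0.01,0,-0.02,0,0,-8,-0.04,0.001,-0.036,0,0,-16,-0.08,0.002,-0.036,0,0,-24,-0.12,0.003,-0.036,0,0,-32,-0.16,0.004,-0.036,0,0,-40,-0.19,0.005,-0.036,0,0,-48,-0.22,0.006,-0.036,0,0,-50,-0.236,0.006,-0.036,0,0,-50,-0.236,0.006,-0.036,0,0,-50,-0.236,0.006,-0.036,0,0,-50]
}}

```text
t: 24.55
tcp_pos: [0.4642, 0.1199, 0.1989]
tool_rot: [0.991, 0.134, 0.001, 0.0]
force: [0.3, -0.4, 0.2]
finger_gap: 1.004
gripper_force: 0.0
```

Run:
```python
from h import *
w=snap("wrist"); pickle.dump(w,open("w6.pkl","wb"))
t=snap("top");pickle.dump(t,open("top6.pkl","wb"))
cv2.imwrite("pics/w6.png",np.hstack([cv2.resize(w["pixels"],(400,300)),cv2.resize(t["pixels"][100:280,130:370],(400,300))]))
print([np.round(proj(w,p)) for p in((.462,.1205,.064),(.661,-.009,.064),(.661,-.114,.064))])
go(.462,.1205,.0215,15)
```

```text
[array([282., 201.]), array([504.,   9.]), array([621.,  47.])]
t 24.65 tcp [0.4646 0.1195 0.1985] yaw 15.3 tilt 0.13 gap 1.003 q [  1.  20. 103.  -0.  57.  76.]
shift [-0.0026 -0.0018  0.177 ] rot [ 0.05 -0.12  0.3 ]
```

View pics/w6.png

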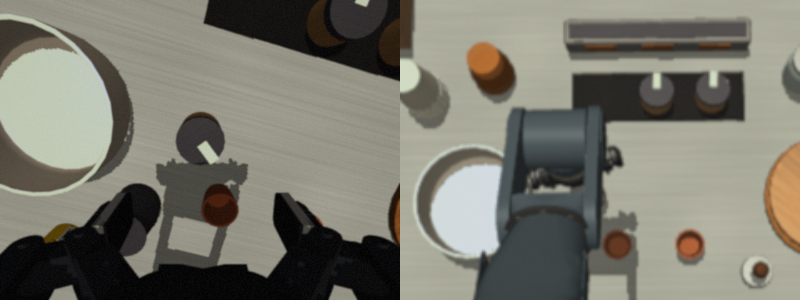

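Tins C and B stand on the mat, with caps at (712,90) and (656,92) in the right half and seals towards the block. A is under the gripper at about (201,141) in the left half.

Emit:
{"method": "step_arm", "body": {
  "commands": [-0.001,-0.001,0.03,0,0,0,-0.001,-0.001,0.065,0,0,0,-0.001,-0.001,0.1,0,0,0,-0.001,-0.001,0.125,0,0,0,-0.001,-0.001,0.145,0,0,0,-0.001,-0.001,0.163,0,0,0,-0.001,-0.001,0.173,0,0,0,-0.001,-0.001,0.177,0,0,0,-0.001,-0.001,0.177,0,0,0,-0.001,-0.001,0.177,0,0,0]
}}

```text
t: 25.65
tcp_pos: [0.4622, 0.1207, 0.0217]
tool_rot: [0.991, 0.134, 0.001, 0.0]
force: [-0.2, -0.1, 0.3]
finger_gap: 0.999
gripper_force: 0.0
```

Emit:
{"method": "step_arm", "body": {
  "commands": [0,0,0,0,0,0,0,0,0,0,0,0,0,0,0,0,0,0,0,0,0,0,0,0,0,0,0,0,0,0,0,0,0,0,0,0,0,0,0,0,0,0,0,0,-0.01,0,0,0,0,0,-0.03,0,0,0,0,0,-0.06,0,0,0],
  "jaw": 0
}}

```text
t: 26.65
tcp_pos: [0.46, 0.1208, 0.0813]
tool_rot: [0.991, 0.134, -0.002, -0.0]
force: [0.1, 0.8, -1.3]
finger_gap: 0.731
gripper_force: 44.5
```

Run:
```python
from h import *
go(.661,.096,.083,145)
```

```text
t 26.65 tcp [0.46   0.1208 0.0813] yaw 15.37 tilt 0.21 gap 0.731 q [  1.  31. 110.  -0.  39.  76.]
shift [ 0.1873  0.0772 -0.0024] rot [-2.6000e-01  6.0000e-02 -1.2963e+02]
```

Emit:
{"method": "step_arm", "body": {
  "commands": [0.01,0.004,0,0,0,-8.5,0.03,0.012,0,0,0,-17,0.055,0.023,0,0,0,-25.5,0.08,0.034,0,0,0,-34,0.105,0.045,0,0,0,-42.5,0.13,0.054,0,0,0,-51,0.15,0.062,0,0,0,-59.5,0.17,0.07,0,0,0,-68,0.182,0.075,0,0,0,-76.5,0.186,0.077,0,0,0,-85]
}}

```text
t: 27.65
tcp_pos: [0.6625, 0.0956, 0.0816]
tool_rot: [0.638, 0.77, 0.0, 0.001]
force: [0.1, -0.4, -1.8]
finger_gap: 0.735
gripper_force: 44.8
```

Emit:
{"method": "step_arm", "body": {
  "commands": [0,0,0,0,0,-8.5,0,0,0,0,0,-17,0,0,0,0,0,-25.5,0,0,0.01,0,0,-34,0,0,0.025,0,0,-42.5,0,0,0.04,0,0,-44.5,0,0,0.052,0,0,-44.5,0,0,0.058,0,0,-44.5,0,0,0.0595,0,0,-44.5,0,0,0.0595,0,0,-44.5]
}}

```text
t: 28.65
tcp_pos: [0.6607, 0.0959, 0.0225]
tool_rot: [0.302, 0.953, -0.0, -0.0]
force: [-1.1, 0.2, 1.3]
finger_gap: 0.727
gripper_force: 45.0
```

Emit:
{"method": "step_arm", "body": {
  "commands": [0,0,0,0,0,0,0,0,0,0,0,0,0,0,0,0,0,0,0,0,0,0,0,0,0,0,0,0,0,0,0,0,-0.01,0,0,0,0,0,-0.03,0,0,0,0,0,-0.06,0,0,0,0,0,-0.1,0,0,0,0,0,-0.14,0,0,0],
  "jaw": 100
}}

```text
t: 29.65
tcp_pos: [0.6608, 0.0959, 0.1634]
tool_rot: [0.302, 0.953, -0.0, -0.0]
force: [0.4, 0.3, -0.0]
finger_gap: 1.003
gripper_force: 0.0
```

Emit:
{"method": "step_arm", "body": {
  "commands": [0,0,-0.04,0,0,-4,0.03,0,-0.08,0,0,-8,0.06,0,-0.12,0,0,-12,0.1,0,-0.13,0,0,-16,0.13,0,-0.13,0,0,-20,0.16,0,-0.13,0,0,-24,0.18,0,-0.13,0,0,-28,0.19,0,-0.13,0,0,-32,0.19,0,-0.13,0,0,-35,0.19,0,-0.13,0,0,-35]
}}

```text
t: 30.65
tcp_pos: [0.5053, 0.2055, 0.2926]
tool_rot: [0.001, 1.0, 0.0, 0.001]
force: [0.4, -0.6, 0.5]
finger_gap: 0.997
gripper_force: 0.0
```

Run:
```python
from h import *
pose(); w=snap("wrist"); pickle.dump(w,open("w7.pkl","wb"))
t=snap("top");pickle.dump(t,open("top7.pkl","wb"))
cv2.imwrite("pics/w7.png",np.hstack([cv2.resize(w["pixels"],(400,300)),cv2.resize(t["pixels"][100:280,130:370],(400,300))]))
cs=[(.661,.096,.064),(.661,-.009,.064),(.661,-.114,.064)]
print([np.round(proj(w,p)) for p in cs]); seals(w,[proj(w,p) for p in cs],rad=40); seals(t,[proj(t,p) for p in cs],rad=14)
pose()
```

```text
t 30.65 tcp [0.5053 0.2055 0.2926] yaw 179.9 tilt 0.06 gap 0.997 q [ 10.  19.  87.  -0.  74. -80.]
[array([202., 294.]), array([123., 294.]), array([ 44., 294.])]
cap [0.661 0.096] seal mean [0.6825 0.0968] az 0.4 len 0.028 inner [0.6689 0.0967]
cap [ 0.661 -0.009] seal mean [ 0.6727 -0.0089] az -22.0 len 0.019 inner [ 0.665  -0.0058]
cap [ 0.661 -0.114] seal mean [ 0.683  -0.1164] az -2.1 len 0.028 inner [ 0.6687 -0.1158]
cap [0.661 0.096] seal mean [0.6774 0.0944] az -1.7 len 0.03 inner [0.6634 0.0949]
cap [ 0.661 -0.009] seal mean [ 0.6739 -0.0094] az -0.2 len 0.026 inner [ 0.6601 -0.0093]
cap [ 0.661 -0.114] seal mean [ 0.6786 -0.1167] az -0.9 len 0.029 inner [ 0.6631 -0.1165]
t 30.75 tcp [0.5058 0.2052 0.2923] yaw 179.8 tilt 0.05 gap 1.0 q [ 10.  19.  87.  -0.  74. -79.]
```

View pics/w7.png

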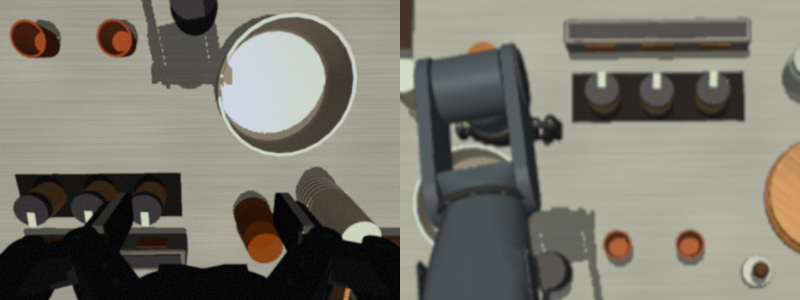

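All three tins stand on the mat, with caps at (601,95), (656,93) and (712,92) on the right and seals straight towards the block. The crock rim is centred at about (287,84) on the left, and I fit its position now.

Run:
```python
from h import *
w=pickle.load(open("w7.pkl","rb")); im=w["pixels"]
print("eye",ray(w,287*1.4,84*1.4,.085)[:2])
# rim: bright ring points searched along rays from the centre, outermost bright edge, world circle fit
g=cv2.cvtColor(im,cv2.COLOR_BGR2GRAY).astype(int); P=[]
c0=np.array([.439,.330])
for a in np.radians(np.arange(0,360,4)):
    pr=[]
    for r in np.arange(.088,.116,.0005):
        u,v=proj(w,(c0[0]+r*np.cos(a),c0[1]+r*np.sin(a),.085))
        if not(0<=u<559 and 0<=v<330): break
        pr.append(g[int(round(v)),int(round(u))])
    else:
        pr=np.array(pr); k=np.nonzero(pr>195)[0]
        if len(k): r=.088+.0005*np.median(k); P.append(c0+r*np.array([np.cos(a),np.sin(a)]))
P=np.array(P)
for _ in range(3):
    A=np.c_[2*P,np.ones(len(P))]; s=np.linalg.lstsq(A,(P**2).sum(1),rcond=None)[0]; R=np.sqrt(s[2]+s[0]**2+s[1]**2)
    e=abs(np.linalg.norm(P-s[:2],axis=1)-R); P=P[e<max(2*np.median(e),.001)]
print(s[:2].round(4),R.round(4),len(P))
# z: pick C at (.661,-.114)
go(.4397+.048,.3307,.2,180)
```

```text
eye [0.43701825 0.33210822]
[0.4462 0.3331] 0.1015 46
t 30.75 tcp [0.5058 0.2052 0.2923] yaw 179.8 tilt 0.05 gap 1.0 q [ 10.  19.  87.  -0.  74. -79.]
shift [0.0187 0.1254 0.0923] rot [ 0.01  0.05 -0.2 ]
```

The crock centre is about (0.441, 0.332). Three slots at radius 46 mm: S1 (0.487, 0.332) yaw 180, S2 (0.418, 0.372) yaw 120 and S3 (0.418, 0.292) yaw 60. Tin A goes first, into S2.

Emit:
{"method": "step_arm", "body": {
  "commands": [-0.01,-0.007,0.01,0,0,7,-0.03,-0.02,0.03,0,0,14,-0.05,-0.035,0.06,0,0,21,-0.075,-0.053,0.09,0,0,28,-0.1,-0.07,0.115,0,0,35,-0.125,-0.088,0.135,0,0,42,-0.145,-0.102,0.155,0,0,49,-0.155,-0.109,0.168,0,0,56,-0.155,-0.109,0.172,0,0,60,-0.155,-0.109,0.172,0,0,60]
}}

```text
t: 31.75
tcp_pos: [0.6603, 0.0949, 0.1182]
tool_rot: [0.502, 0.865, -0.001, -0.001]
force: [0.1, -0.4, 0.1]
finger_gap: 1.002
gripper_force: 0.0
```

Emit:
{"method": "step_arm", "body": {
  "commands": [0,0,0.0,0,0,0,0,0,0.015,0,0,0,0,0,0.035,0,0,0,0,0,0.055,0,0,0,0,0,0.07,0,0,0,0,0,0.085,0,0,0,0,0,0.093,0,0,0,0,0,0.098,0,0,0,0,0,0.098,0,0,0,0,0,0.098,0,0,0]
}}

```text
t: 32.75
tcp_pos: [0.6611, 0.0958, 0.0223]
tool_rot: [0.501, 0.865, 0.0, 0.001]
force: [-0.5, -0.3, -0.7]
finger_gap: 1.0
gripper_force: 0.0
```

Emit:
{"method": "step_arm", "body": {
  "commands": [0,0,0,0,0,0,0,0,0,0,0,0,0,0,0,0,0,0,0,0,0,0,0,0,0,0,0,0,0,0,0,0,0,0,0,0,0,0,-0.03,0,0,0,0,0,-0.07,0,0,0,0,0,-0.11,0,0,0,0,0,-0.13,0,0,0],
  "jaw": 0
}}

```text
t: 33.75
tcp_pos: [0.662, 0.096, 0.1549]
tool_rot: [0.501, 0.865, 0.001, 0.002]
force: [0.7, 0.2, -1.8]
finger_gap: 0.731
gripper_force: 45.1
```

Run:
```python
from h import *
go(.418,.372,.15,120)
```

```text
t 33.75 tcp [0.662  0.096  0.1549] yaw 119.87 tilt 0.27 gap 0.731 q [ -1.  37.  78.   0.  64. -31.]
shift [ 0.3609 -0.0741  0.0038] rot [ 0.23  0.13 -0.13]
```

Emit:
{"method": "step_arm", "body": {
  "commands": [0.02,-0.004,0,0,0,0,0.06,-0.012,0,0,0,0,0.105,-0.022,0,0,0,0,0.15,-0.031,0,0,0,0,0.195,-0.04,0,0,0,0,0.24,-0.049,0,0,0,0,0.285,-0.059,0,0,0,0,0.325,-0.067,0,0,0,0,0.35,-0.072,0,0,0,0,0.36,-0.074,0,0,0,0]
}}

```text
t: 34.75
tcp_pos: [0.4142, 0.3725, 0.1511]
tool_rot: [0.5, 0.866, -0.001, -0.001]
force: [0.4, -0.4, -1.9]
finger_gap: 0.725
gripper_force: 45.1
```

Emit:
{"method": "step_arm", "body": {
  "commands": [0,0,0,0,0,0,0,0,0.02,0,0,0,0,0,0.045,0,0,0,0,0,0.07,0,0,0,0,0,0.09,0,0,0,0,0,0.105,0,0,0,0,0,0.115,0,0,0,0,0,0.12,0,0,0,0,0,0.1225,0,0,0,0,0,0.1225,0,0,0]
}}

```text
t: 35.75
tcp_pos: [0.4177, 0.3712, 0.0296]
tool_rot: [0.501, 0.865, 0.0, 0.0]
force: [-0.8, -0.4, -2.0]
finger_gap: 0.729
gripper_force: 45.1
```

Run:
```python
from h import *
go(.418,.372,.0285,120); print(manip.sense()["force"])
```

```text
t 35.75 tcp [0.4177 0.3712 0.0296] yaw 119.84 tilt 0.06 gap 0.729 q [30. 41. 99. -0. 40.  0.]
shift [0.0006 0.0006 0.0011] rot [ 0.06  0.01 -0.16]
[-0.82216215 -0.3579707  -2.04883746]
```

Emit:
{"method": "step_arm", "body": {
  "commands": [0,0,0.001,0,0,0,0,0,0.001,0,0,0,0,0,0,0,0,0,0,0,0,0,0,0,0,0,0,0,0,0,0,0,-0.01,0,0,0,0,0,-0.03,0,0,0,0,0,-0.06,0,0,0,0,0,-0.1,0,0,0,0,0,-0.12,0,0,0],
  "jaw": 100
}}

```text
t: 36.75
tcp_pos: [0.4184, 0.3721, 0.1529]
tool_rot: [0.501, 0.865, 0.002, 0.001]
force: [1.3, 0.5, 0.2]
finger_gap: 1.0
gripper_force: 0.0
```

Run:
```python
from h import *
t=snap("top"); cs=[(.661,-.009,.064),(.661,-.114,.064)]; seals(t,[proj(t,p) for p in cs],rad=18)
go(.661,-.009,.13,180)
```

```text
cap [ 0.661 -0.009] seal mean [ 0.6735 -0.0095] az -2.3 len 0.026 inner [ 0.6601 -0.009 ]
cap [ 0.661 -0.114] seal mean [ 0.6787 -0.1167] az -1.0 len 0.026 inner [ 0.6663 -0.1165]
t 36.8 tcp [0.4198 0.373  0.1553] yaw 119.88 tilt 0.57 gap 0.997 q [30. 29. 95.  0. 55.  0.]
shift [-0.4514  0.0186  0.0254] rot [  0.52   0.3  -60.12]
```

Emit:
{"method": "step_arm", "body": {
  "commands": [-0.02,0.001,0,0,0,-6,-0.065,0.003,0,0,0,-12,-0.112,0.005,0,0,0,-18,-0.16,0.007,0,0,0,-25,-0.208,0.009,0,0,0,-32,-0.256,0.011,0,0,0,-39,-0.304,0.013,0,0,0,-46,-0.352,0.015,0.005,0,0,-53,-0.4,0.017,0.01,0,0,-60,-0.435,0.018,0.015,0,0,-60]
}}

```text
t: 37.8
tcp_pos: [0.6508, -0.0001, 0.1342]
tool_rot: [0.001, 1.0, -0.0, 0.001]
force: [0.1, 0.5, -0.6]
finger_gap: 0.999
gripper_force: 0.0
```

Run:
```python
from h import *
go(.661,-.009,.0225,180)
```

```text
t 37.8 tcp [ 6.508e-01 -1.000e-04  1.342e-01] yaw 179.88 tilt 0.08 gap 0.999 q [ -10.   37.   82.   -0.   61. -100.]
shift [-0.0101 -0.0088  0.1117] rot [-0.04  0.07 -0.12]
```

Emit:
{"method": "step_arm", "body": {
  "commands": [-0.009,-0.007,0.0,0,0,0,-0.009,-0.007,0.01,0,0,0,-0.009,-0.007,0.035,0,0,0,-0.009,-0.007,0.06,0,0,0,-0.009,-0.007,0.08,0,0,0,-0.009,-0.007,0.095,0,0,0,-0.009,-0.007,0.106,0,0,0,-0.009,-0.007,0.112,0,0,0,-0.009,-0.007,0.112,0,0,0,-0.009,-0.007,0.112,0,0,0]
}}

```text
t: 38.8
tcp_pos: [0.6588, -0.004, 0.0229]
tool_rot: [0.001, 1.0, -0.0, 0.001]
force: [-0.3, 0.4, 0.9]
finger_gap: 1.002
gripper_force: 0.0
```

Emit:
{"method": "step_arm", "body": {
  "commands": [0,0,0,0,0,0,0,0,0,0,0,0,0,0,0,0,0,0,0,0,0,0,0,0,0,0,0,0,0,0,0,0,0,0,0,0,0,0,-0.03,0,0,0,0,0,-0.07,0,0,0,0,0,-0.11,0,0,0,0,0,-0.13,0,0,0],
  "jaw": 0
}}

```text
t: 39.8
tcp_pos: [0.6598, -0.0042, 0.1556]
tool_rot: [0.001, 1.0, -0.0, 0.002]
force: [0.7, -0.8, -1.4]
finger_gap: 0.73
gripper_force: 45.1
```

Run:
```python
from h import *
go(.487,.332,.153,180)
```

```text
t 39.8 tcp [ 0.6598 -0.0042  0.1556] yaw 179.86 tilt 0.28 gap 0.73 q [ -10.   36.   80.    0.   64. -100.]
shift [0.1736 0.3358 0.0016] rot [-0.04  0.28 -0.14]
```

Emit:
{"method": "step_arm", "body": {
  "commands": [0.01,0.019,0,0,0,0,0.03,0.058,0,0,0,0,0.051,0.1,0,0,0,0,0.072,0.141,0,0,0,0,0.093,0.182,0,0,0,0,0.114,0.223,0,0,0,0,0.135,0.264,0,0,0,0,0.154,0.301,0,0,0,0,0.167,0.326,0,0,0,0,0.172,0.336,0,0,0,0]
}}

```text
t: 40.8
tcp_pos: [0.4827, 0.3346, 0.1505]
tool_rot: [-0.001, 1.0, -0.001, -0.002]
force: [0.8, -1.1, -2.3]
finger_gap: 0.732
gripper_force: 45.1
```

Emit:
{"method": "step_arm", "body": {
  "commands": [0,0,0,0,0,0,0,0,0.02,0,0,0,0,0,0.045,0,0,0,0,0,0.07,0,0,0,0,0,0.09,0,0,0,0,0,0.105,0,0,0,0,0,0.115,0,0,0,0,0,0.12,0,0,0,0,0,0.123,0,0,0,0,0,0.123,0,0,0]
}}

```text
t: 41.8
tcp_pos: [0.4878, 0.332, 0.0299]
tool_rot: [0.001, 1.0, 0.0, 0.001]
force: [0.7, -0.2, -0.3]
finger_gap: 0.731
gripper_force: 45.1
```

Run:
```python
from h import *
go(.487,.332,.0292,180); print(manip.sense()["force"])
```

```text
t 41.8 tcp [0.4878 0.332  0.0299] yaw 179.83 tilt 0.07 gap 0.731 q [ 23.  42.  95.  -0.  43. -66.]
shift [ 0.0008 -0.      0.0007] rot [ 0.02  0.07 -0.17]
[ 0.74011478 -0.20996165 -0.31519398]
```

Emit:
{"method": "step_arm", "body": {
  "commands": [0,0,0.001,0,0,0,0,0,0.001,0,0,0,0,0,0,0,0,0,0,0,0,0,0,0,0,0,0,0,0,0,0,0,-0.01,0,0,0,0,0,-0.03,0,0,0,0,0,-0.06,0,0,0,0,0,-0.1,0,0,0,0,0,-0.12,0,0,0],
  "jaw": 100
}}

```text
t: 42.8
tcp_pos: [0.4886, 0.3331, 0.1531]
tool_rot: [0.001, 1.0, 0.001, 0.002]
force: [1.4, 1.4, 0.7]
finger_gap: 1.005
gripper_force: 0.0
```

Emit:
{"method": "step_arm", "body": {
  "commands": [-0.007,-0.02,0,0,0,8,-0.023,-0.06,0,0,0,16,-0.039,-0.1,0,0,0,24,-0.055,-0.142,0,0,0,32,-0.071,-0.184,0,0,0,40,-0.087,-0.226,0,0,0,48,-0.103,-0.268,0,0,0,56,-0.119,-0.31,0,0,0,64,-0.135,-0.352,0,0,0,72,-0.151,-0.394,0,0,0,80]
}}

```text
t: 43.8
tcp_pos: [0.6375, -0.0638, 0.15]
tool_rot: [0.646, 0.763, 0.0, 0.0]
force: [-0.0, 0.2, 0.5]
finger_gap: 1.002
gripper_force: 0.0
```

Run:
```python
from h import *
t=snap("top"); cs=[(.661,-.114,.064)]; seals(t,[proj(t,p) for p in cs],rad=18)
go(.662,-.1145,.13,60)
cv2.imwrite("pics/t8.png",cv2.resize(t["pixels"][110:290,110:410],(800,480)))
```

```text
Traceback (most recent call last):
  File "h.py", line 32, in seals
    c=ray(d,*p,z)[:2]; q=q[np.linalg.norm(q-c,axis=1)<.036]
                                          ~^~
ValueError: operands could not be broadcast together with shapes (0,) (2,)
```

Run:
```python
from h import *
w=snap("wrist"); t=snap("top")
go(.662,-.1145,.13,60)
print(proj(w,(.662,-.1145,.064)))
cv2.imwrite("pics/t8.png",np.hstack([cv2.resize(w["pixels"],(400,300)),cv2.resize(t["pixels"][110:290,120:360],(400,300))]))
pickle.dump(w,open("w8.pkl","wb"))
```

```text
t 43.95 tcp [ 0.6383 -0.0653  0.1498] yaw 99.63 tilt 0.12 gap 0.998 q [-16.  35.  83.  -0.  62. -25.]
shift [-0.0524  0.0151  0.0199] rot [1.200e-01 2.000e-02 3.963e+01]
(np.float64(297.92544141117475), np.float64(262.02890290532474))
```

View pics/t8.png

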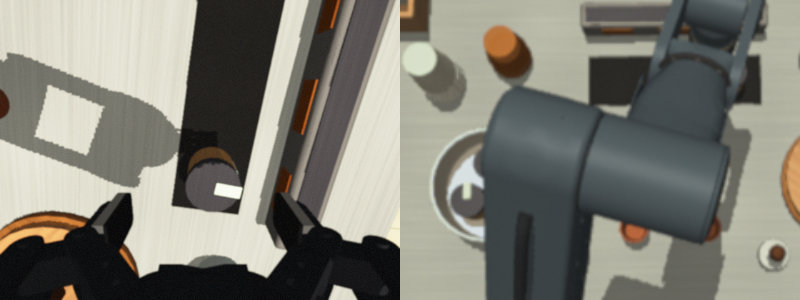

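C is where expected, with its cap at about (213,187) in the left half, matching the predicted (298,262) at full scale. Tin A stands in the crock at (468,200) on the right.

Emit:
{"method": "step_arm", "body": {
  "commands": [-0.006,0.002,0.002,0,0,7,-0.018,0.005,0.006,0,0,14,-0.03,0.009,0.01,0,0,21,-0.042,0.012,0.015,0,0,28,-0.05,0.015,0.02,0,0,35,-0.0525,0.015,0.02,0,0,39.6,-0.0525,0.015,0.02,0,0,39.6,-0.0525,0.015,0.03,0,0,39.6,-0.0525,0.015,0.045,0,0,39.6,-0.0525,0.015,0.06,0,0,39.6]
}}

```text
t: 44.95
tcp_pos: [0.6604, -0.1104, 0.0879]
tool_rot: [0.864, 0.503, -0.0, -0.0]
force: [-0.4, -0.7, -0.7]
finger_gap: 0.998
gripper_force: 0.0
```

Emit:
{"method": "step_arm", "body": {
  "commands": [0,0,0.015,0,0,0,0,0,0.03,0,0,0,0,0,0.045,0,0,0,0,0,0.057,0,0,0,0,0,0.064,0,0,0,0,0,0.067,0,0,0,0,0,0.067,0,0,0,0,0,0.067,0,0,0,0,0,0.067,0,0,0,0,0,0.067,0,0,0]
}}

```text
t: 45.95
tcp_pos: [0.6613, -0.1113, 0.0229]
tool_rot: [0.865, 0.502, 0.0, 0.0]
force: [1.1, -0.1, -0.4]
finger_gap: 0.999
gripper_force: 0.0
```

Emit:
{"method": "step_arm", "body": {
  "commands": [0,0,0,0,0,0,0,0,0,0,0,0,0,0,0,0,0,0,0,0,0,0,0,0,0,0,0,0,0,0,0,0,0,0,0,0,0,0,-0.03,0,0,0,0,0,-0.07,0,0,0,0,0,-0.11,0,0,0,0,0,-0.13,0,0,0],
  "jaw": 0
}}

```text
t: 46.95
tcp_pos: [0.6624, -0.1117, 0.1552]
tool_rot: [0.865, 0.502, 0.002, 0.002]
force: [0.8, -0.2, -0.2]
finger_gap: 0.73
gripper_force: 44.7
```

Run:
```python
from h import *
go(.418,.292,.153,60)
```

```text
t 46.95 tcp [ 0.6624 -0.1117  0.1552] yaw 60.27 tilt 0.27 gap 0.73 q [-19.  37.  78.  -0.  65.  11.]
shift [ 0.2293 -0.4124  0.0005] rot [ 0.26 -0.05  0.27]
```

Emit:
{"method": "step_arm", "body": {
  "commands": [0.01,-0.018,0,0,0,0,0.03,-0.054,0,0,0,0,0.052,-0.094,0,0,0,0,0.075,-0.135,0,0,0,0,0.098,-0.176,0,0,0,0,0.121,-0.218,0,0,0,0,0.144,-0.26,0,0,0,0,0.167,-0.3,0,0,0,0,0.19,-0.342,0,0,0,0,0.21,-0.378,0,0,0,0]
}}

```text
t: 47.95
tcp_pos: [0.4347, 0.2601, 0.1516]
tool_rot: [0.865, 0.502, -0.001, -0.0]
force: [0.0, 0.7, -1.7]
finger_gap: 0.729
gripper_force: 44.7
```

Emit:
{"method": "step_arm", "body": {
  "commands": [0.012,-0.022,0,0,0,0,0.019,-0.034,0,0,0,0,0.019,-0.034,0,0,0,0,0.019,-0.034,0,0,0,0,0.019,-0.034,0.01,0,0,0,0.019,-0.034,0.025,0,0,0,0.019,-0.034,0.04,0,0,0,0.019,-0.034,0.05,0,0,0,0.019,-0.034,0.05,0,0,0,0.019,-0.034,0.05,0,0,0]
}}

```text
t: 48.95
tcp_pos: [0.4172, 0.2915, 0.102]
tool_rot: [0.865, 0.502, -0.0, 0.0]
force: [-0.4, -0.4, -1.5]
finger_gap: 0.73
gripper_force: 44.7
```

Run:
```python
from h import *
go(.418,.292,.0295,60)
```

```text
t 48.95 tcp [0.4172 0.2915 0.102 ] yaw 60.2 tilt 0.02 gap 0.73 q [ 22.  31. 104.  -0.  45.  52.]
shift [0.0009 0.0005 0.0725] rot [-0.01  0.02  0.2 ]
```

Emit:
{"method": "step_arm", "body": {
  "commands": [0,0,0.012,0,0,0,0,0,0.028,0,0,0,0,0,0.044,0,0,0,0,0,0.057,0,0,0,0,0,0.066,0,0,0,0,0,0.071,0,0,0,0,0,0.073,0,0,0,0,0,0.073,0,0,0,0,0,0.073,0,0,0,0,0,0.073,0,0,0]
}}

```text
t: 49.95
tcp_pos: [0.4171, 0.2922, 0.0296]
tool_rot: [0.865, 0.502, 0.001, 0.0]
force: [0.5, 0.1, -0.8]
finger_gap: 0.729
gripper_force: 44.9
```

Emit:
{"method": "step_arm", "body": {
  "commands": [0,0,0.0,0,0,0,0,0,0.0,0,0,0,0,0,0,0,0,0,0,0,0,0,0,0,0,0,0,0,0,0,0,0,-0.01,0,0,0,0,0,-0.03,0,0,0,0,0,-0.06,0,0,0,0,0,-0.1,0,0,0,0,0,-0.14,0,0,0],
  "jaw": 100
}}

```text
t: 50.95
tcp_pos: [0.4162, 0.2918, 0.171]
tool_rot: [0.865, 0.502, -0.0, -0.0]
force: [0.6, 1.3, 0.3]
finger_gap: 0.999
gripper_force: 0.0
```

Emit:
{"method": "step_arm", "body": {
  "commands": [-0.01,0.01,-0.03,0,0,-8,-0.02,0.03,-0.06,0,0,-16,-0.02,0.06,-0.09,0,0,-24,-0.02,0.08,-0.11,0,0,-32,-0.02,0.1,-0.12,0,0,-40,-0.02,0.11,-0.12,0,0,-48,-0.02,0.11,-0.12,0,0,-56,-0.02,0.11,-0.12,0,0,-64,-0.02,0.11,-0.12,0,0,-72,-0.02,0.11,-0.12,0,0,-80]
}}

```text
t: 51.95
tcp_pos: [0.5019, 0.2199, 0.2898]
tool_rot: [0.337, 0.941, -0.0, 0.0]
force: [-0.4, 0.2, -0.1]
finger_gap: 0.999
gripper_force: 0.0
```

Run:
```python
from h import *
pose(); w=snap("wrist"); pickle.dump(w,open("w9.pkl","wb")); pose()
print([np.round(proj(w,p)) for p in((.418,.372,.07),(.487,.332,.07),(.418,.292,.07))])
t=snap("top"); pickle.dump(t,open("top9.pkl","wb"))
cv2.imwrite("pics/w9.png",np.hstack([cv2.resize(w["pixels"],(400,300)),cv2.resize(t["pixels"][130:310,120:360],(400,300))]))
```

```text
t 51.95 tcp [0.5019 0.2199 0.2898] yaw 140.59 tilt 0.0 gap 0.999 q [ 12.  19.  87.  -0.  73. -39.]
t 52.0 tcp [0.5018 0.2199 0.2898] yaw 140.8 tilt 0.0 gap 1.002 q [ 12.  19.  87.  -0.  73. -39.]
[array([346.,  24.]), array([354., 104.]), array([286.,  77.])]
```

View pics/w9.png

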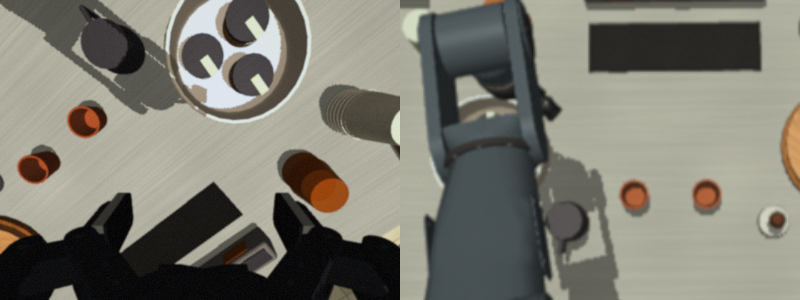

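All three tins stand apart inside the crock, with caps at about (247,22), (200,55) and (250,75) in the left half. Next I fetch the lid.

Run:
```python
from h import *
go(.459,-.3312,.2,180)
t=pickle.load(open("top3.pkl","rb")); im=t["pixels"]; hsv=cv2.cvtColor(im,cv2.COLOR_BGR2HSV)
k=((hsv[...,2]<85)).astype(np.uint8); k[:205]=0;k[235:]=0;k[:,:372]=0;k[:,402:]=0
c=max(cv2.findContours(k,0,1)[0],key=cv2.contourArea);p=cv2.minEnclosingCircle(c);print("knob",p,ray(t,*p[0],.073).round(4))
```

```text
t 52.05 tcp [0.5019 0.22   0.2897] yaw 140.25 tilt 0.0 gap 0.996 q [ 12.  19.  87.  -0.  73. -38.]
shift [-0.3195 -0.4512  0.0897] rot [  0.     0.   -39.75]
knob ((386.3235168457031, 216.14706420898438), 3.911979913711548) [ 0.457  -0.3215  0.073 ]
```

Emit:
{"method": "step_arm", "body": {
  "commands": [-0.013,-0.018,0,0,0,-4,-0.038,-0.054,0,0,0,-8,-0.064,-0.09,0,0,0,-12,-0.092,-0.13,0,0,0,-16,-0.12,-0.17,0.005,0,0,-20,-0.149,-0.21,0.015,0,0,-24,-0.178,-0.251,0.025,0,0,-28,-0.206,-0.291,0.04,0,0,-32,-0.235,-0.332,0.055,0,0,-36,-0.262,-0.37,0.065,0,0,-39.5]
}}

```text
t: 53.05
tcp_pos: [0.4666, -0.2308, 0.2245]
tool_rot: [0.003, 1.0, 0.0, -0.0]
force: [1.0, 0.1, 0.2]
finger_gap: 0.998
gripper_force: 0.0
```

Run:
```python
from h import *
go(.459,-.3312,.2,180)
```

```text
t 53.05 tcp [ 0.4666 -0.2308  0.2245] yaw 179.71 tilt 0.03 gap 0.998 q [ -39.   21.   96.    0.   63. -128.]
shift [ 0.0071 -0.1005  0.0245] rot [ 0.03 -0.01 -0.29]
```

Emit:
{"method": "step_arm", "body": {
  "commands": [0.002,-0.03,0,0,0,0,0.005,-0.065,0.01,0,0,0,0.007,-0.09,0.02,0,0,0,0.007,-0.1,0.0245,0,0,0,0.007,-0.1,0.03,0,0,0,0.007,-0.1,0.045,0,0,0,0.007,-0.1,0.07,0,0,0,0.007,-0.1,0.09,0,0,0,0.007,-0.1,0.1,0,0,0,0.007,-0.1,0.1,0,0,0]
}}

```text
t: 54.05
tcp_pos: [0.4596, -0.3271, 0.1238]
tool_rot: [0.002, 1.0, 0.001, -0.001]
force: [0.1, 0.2, 0.2]
finger_gap: 0.999
gripper_force: 0.0
```

Run:
```python
from h import *
go(.459,-.3312,.0395,180)
```

```text
t 54.05 tcp [ 0.4596 -0.3271  0.1238] yaw 179.81 tilt 0.2 gap 0.999 q [ -47.   32.   95.    0.   53. -137.]
shift [ 0.0004 -0.0043  0.0843] rot [ 0.16 -0.13 -0.19]
```

Emit:
{"method": "step_arm", "body": {
  "commands": [0,-0.004,0.015,0,0,0,0,-0.004,0.03,0,0,0,0,-0.004,0.045,0,0,0,0,-0.004,0.06,0,0,0,0,-0.004,0.072,0,0,0,0,-0.004,0.08,0,0,0,0,-0.004,0.0845,0,0,0,0,-0.004,0.0845,0,0,0,0,-0.004,0.0845,0,0,0,0,-0.004,0.0845,0,0,0]
}}

```text
t: 55.05
tcp_pos: [0.4604, -0.3336, 0.0409]
tool_rot: [0.002, 1.0, -0.0, 0.0]
force: [0.1, 0.4, 0.9]
finger_gap: 1.001
gripper_force: 0.0
```

Emit:
{"method": "step_arm", "body": {
  "commands": [0,0,0,0,0,0,0,0,0,0,0,0,0,0,0,0,0,0,0,0,0,0,0,0,0,0,0,0,0,0,0,0,0,0,0,0,0,0,0,0,0,0,0,0,0,0,0,0,0,0,0,0,0,0,0,0,0,0,0,0],
  "jaw": 0,
  "grip_force": 60
}}

```text
t: 56.05
tcp_pos: [0.46, -0.3329, 0.0409]
tool_rot: [0.002, 1.0, 0.0, -0.0]
force: [-0.4, 2.1, 5.9]
finger_gap: 0.332
gripper_force: 58.9
```

Emit:
{"method": "step_arm", "body": {
  "commands": [0,0,-0.005,0,0,0,0,0,-0.02,0,0,0,0,0,-0.04,0,0,0,0,0,-0.065,0,0,0,0,0,-0.09,0,0,0,0,0,-0.115,0,0,0,0,0,-0.14,0,0,0,0,0,-0.165,0,0,0,0,0,-0.182,0,0,0,0,0,-0.185,0,0,0]
}}

```text
t: 57.05
tcp_pos: [0.4608, -0.334, 0.2272]
tool_rot: [0.002, 1.0, -0.002, 0.001]
force: [0.1, -0.2, -3.5]
finger_gap: 0.334
gripper_force: 59.7
```

Run:
```python
from h import *
go(.4397,.331,.2255,180)
```

```text
t 57.05 tcp [ 0.4608 -0.334   0.2272] yaw 179.77 tilt 0.23 gap 0.334 q [ -47.   25.   89.   -0.   66. -137.]
shift [ 2.370e-02  6.649e-01 -4.000e-04] rot [-0.17  0.15 -0.23]
```

Emit:
{"method": "step_arm", "body": {
  "commands": [0,0.015,0,0,0,0,0.002,0.045,0,0,0,0,0.004,0.085,0,0,0,0,0.006,0.125,0,0,0,0,0.008,0.165,0,0,0,0,0.01,0.205,0,0,0,0,0.012,0.245,0,0,0,0,0.014,0.285,0,0,0,0,0.016,0.325,0,0,0,0,0.017,0.365,0,0,0,0]
}}

```text
t: 58.05
tcp_pos: [0.4419, 0.0345, 0.2238]
tool_rot: [0.002, 1.0, 0.001, -0.002]
force: [0.4, -0.5, -3.2]
finger_gap: 0.335
gripper_force: 59.8
```

Emit:
{"method": "step_arm", "body": {
  "commands": [0,0.04,0,0,0,0,0.001,0.08,0,0,0,0,0.002,0.12,0,0,0,0,0.003,0.16,0,0,0,0,0.004,0.2,0,0,0,0,0.004,0.24,0,0,0,0,0.004,0.27,0,0,0,0,0.004,0.29,0,0,0,0,0.004,0.298,0,0,0,0,0.004,0.3,0,0,0,0]
}}

```text
t: 59.05
tcp_pos: [0.44, 0.3321, 0.2238]
tool_rot: [0.001, 1.0, -0.001, -0.002]
force: [-0.2, -0.1, -3.3]
finger_gap: 0.337
gripper_force: 59.8
```

Emit:
{"method": "step_arm", "body": {
  "commands": [0,0,0,0,0,0,0,0,0.01,0,0,0,0,0,0.025,0,0,0,0,0,0.045,0,0,0,0,0,0.06,0,0,0,0,0,0.072,0,0,0,0,0,0.08,0,0,0,0,0,0.085,0,0,0,0,0,0.085,0,0,0,0,0,0.085,0,0,0]
}}

```text
t: 60.05
tcp_pos: [0.4422, 0.332, 0.1407]
tool_rot: [0.002, 1.0, 0.0, 0.0]
force: [0.8, 0.2, -3.5]
finger_gap: 0.333
gripper_force: 59.8
```

Run:
```python
from h import *
go(.4407,.3307,.103,180)
```

```text
t 60.05 tcp [0.4422 0.332  0.1407] yaw 179.76 tilt 0.06 gap 0.333 q [ 25.  30.  96.   0.  54. -64.]
shift [ 0.0016 -0.0013  0.0377] rot [ 0.03  0.05 -0.24]
```

Emit:
{"method": "step_arm", "body": {
  "commands": [0.0015,-0.001,0.005,0,0,0,0.0015,-0.001,0.012,0,0,0,0.0015,-0.001,0.018,0,0,0,0.0015,-0.001,0.023,0,0,0,0.0015,-0.001,0.027,0,0,0,0.0015,-0.001,0.03,0,0,0,0.0015,-0.001,0.033,0,0,0,0.0015,-0.001,0.035,0,0,0,0.0015,-0.001,0.037,0,0,0,0.0015,-0.001,0.037,0,0,0]
}}

```text
t: 61.05
tcp_pos: [0.4404, 0.3309, 0.1033]
tool_rot: [0.002, 1.0, 0.0, 0.0]
force: [-0.3, 0.0, -2.3]
finger_gap: 0.337
gripper_force: 59.9
```

Emit:
{"method": "step_arm", "body": {
  "commands": [0,0,0,0,0,0,0,0,0.0005,0,0,0,0,0,0.001,0,0,0,0,0,0.001,0,0,0,0,0,0.001,0,0,0,0,0,0.001,0,0,0,0,0,0.001,0,0,0,0,0,0.001,0,0,0,0,0,0.001,0,0,0,0,0,0.001,0,0,0]
}}

```text
t: 62.05
tcp_pos: [0.4405, 0.3309, 0.1031]
tool_rot: [0.002, 1.0, 0.0, 0.0]
force: [-1.2, -2.0, 5.9]
finger_gap: 0.333
gripper_force: 60.8
```

The seat contact shows in the force reading, at the expected height. I release and back off.

Emit:
{"method": "step_arm", "body": {
  "commands": [0,0,0,0,0,0,0,0,0,0,0,0,0,0,0,0,0,0,0,0,0,0,0,0,0,0,0,0,0,0,0,0,0,0,0,0,0,0,-0.02,0,0,0,0,0,-0.05,0,0,0,0,0,-0.09,0,0,0,0,0,-0.13,0,0,0],
  "jaw": 100
}}

```text
t: 63.05
tcp_pos: [0.4398, 0.3306, 0.2332]
tool_rot: [0.002, 1.0, -0.0, -0.001]
force: [1.2, -0.3, 0.2]
finger_gap: 0.996
gripper_force: 0.0
```

Emit:
{"method": "step_arm", "body": {
  "commands": [0,0,-0.03,0,0,0,0,-0.02,-0.06,0,0,0,0,-0.06,-0.06,0,0,0,0,-0.1,-0.06,0,0,0,0,-0.14,-0.06,0,0,0,0,-0.17,-0.06,0,0,0,0,-0.18,-0.06,0,0,0,0,-0.18,-0.06,0,0,0,0,-0.18,-0.06,0,0,0,0,-0.18,-0.06,0,0,0]
}}

```text
t: 64.05
tcp_pos: [0.4396, 0.152, 0.2923]
tool_rot: [0.001, 1.0, 0.0, 0.0]
force: [-0.6, 0.5, 1.7]
finger_gap: 1.001
gripper_force: 0.0
```

Run:
```python
from h import *
w=snap("wrist"); s=snap("scene")
cv2.imwrite("pics/end.png",np.hstack([cv2.resize(w["pixels"],(400,300)),cv2.resize(s["pixels"][60:240,220:460],(400,300))]))
pose()
```

```text
t 64.15 tcp [0.4395 0.1519 0.2922] yaw 179.86 tilt 0.02 gap 1.0 q [  5.  12.  98.   0.  70. -85.]
```

View pics/end.png

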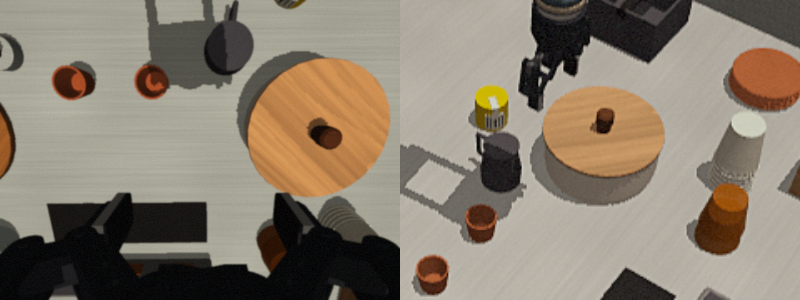

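The lid sits flat and centred on the crock, with its knob at (605,120) on the right, and everything nearby is upright. I hand in.

```bash
python3 -c "
from station import manip
print(manip.sign_off())"
```

```text
the job is handed in; nothing more can be done
None
```

I scanned all three tins together on the mat, stood them upright in the crock, put the lid back on, and handed the job in at about 64 s; the sign-off returned no verdict.

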